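# Shut the blade tray past its spring catch

## Robot

A 6-joint arm with a two-finger parallel gripper is mounted at the origin on the work surface. World frame = base frame: x ahead of the robot, y to its left, z up, the work surface at z = 0. Lengths are in m, angles in rad, forces in N, time in s.
With the tool pointing down it reaches from about 0.225 to 0.875 m from the base axis. Payload 3.4 kg.
Tool frame: the origin (TCP) lies at the very end of the fingers, on their centre line; the grasp point (between the pads) lies 19 mm behind it; z points along the fingers, y is the line along which they close (so a half turn about z gives the same grasp; the last joint's range is limited). The gripper opens to 85 mm and grips with 20 to 120 N. Pads are 22 mm wide; open, the fingers measure 114 mm over their backs; the gripper's body (76 mm by 85 mm) begins 54 mm behind the grasp point. The pads swing forward as they close: fully open they stand 13 mm farther back than shut.
Start: joints at [-1.408, 0.276, 1.505, -0, 1.361, -0.121], TCP at [0.161, -0.552, 0.231] pointing down, gripper open.
Joint ranges: [-2.89, 2.89], [-0.75, 2.08], [0.22, 2.7], [-1.18, 4.32], [0.11, 2.71], [-2.7, 2.7]. Speed limits (rad/s): [2.57, 2.57, 3.14, 3.14, 3.14, 3.14].

## Interface

Orientations are given as a unit quaternion [w, x, y, z].
In Python, from rig import manip, get_image, camera_info gives the robot as it stands. The module is installed in compiled form; this text tells all that it offers.
- The arm moves only by the shell command python3 -m crank 'ROWS' [FORCE]. ROWS is a JSON object of lists of equal length, an entry for each row: "translation": the shift along the tool's x, y, z in mm, a list of three; "roll": the turn about the tool's z in rad; "fingers": the opening, from 0 (shut) to 1 (fully open). A call has 1 to 8 rows; each row shifts and turns the commanded pose from where the row before left it, along the tool's axes as they then stand; what a row does not reach is not made up. A row lasts 1/10 s, in which the tool goes at most 50 mm and 8.59 degrees, less where a joint would pass 70% of its speed; a pose out of reach is approached as far as the arm can. A call is refused whole if a number of a shift passes 50 or a number of a turn 0.15, either way. A call with a gripper value outside its range is refused whole. The fingers move at their own pace and stop on an object; FORCE is the grip in N (left out, the last holds). Time passes only in rows, so rows that do not move let the fingers close. It gives the time, the measured TCP pose, the force, the opening and the grip force at its end, in the units of the state.
- manip.get_state(): the state, without advancing time (a new reading comes with each control period).
- get_image(name): name is "side" or "top" or "wrist"; returns the picture (480x640x3 uint8, blue, green, red); there is no depth.
- camera_info(name): a dict with "mtx" (3x3 intrinsics, pixels), "rvec" (rotation vector, rad) and "tvec" (3), from world to camera coordinates, as OpenCV has them. Camera axes: x right, y down, z forward; pixel columns grow to the right and rows downward; lengths in m; the calibration is good to about 2 mm. The wrist camera is an equidistant fisheye: a pixel r from the principal point sees the ray r / f radians off the axis. A picture is of the moment at which its call begins: read the wrist's pose just before it. camera_info takes no time and is no camera call; for the wrist camera it gives the pose at the moment of the call.
- manip.sign_off(): hands the job in; it is judged then, once.
The state is a dict: "clock": time; "qpos": joint angles; "qd": joint speeds; "effort": joint torques, N m; "position": TCP position; "ee_rot": TCP orientation; "contact_force": force on the tool from outside, world axes, zero at the start; "moment": the same for the moment, N m; "width": finger opening in m; "gripper_force": force on a finger pad.
Only numpy, scipy, OpenCV 4.12 (cv2) and the standard library are available. Lean on these libraries where they do the work, as an engineer would, in place of code of your own. Each camera call takes 0.05 s, during which the arm holds its last target. There are 200 camera calls.

## Task

Close the cutter's blade tray: with a fingertip hold the sprung steel press strip down and, while it stays down, push the cover's wooden lug along it until the cover is fully home over the knives; then let go so that the spring catch comes all the way up and locks the cover shut. Do not lift or carry anything, and leave the weights and other things on the bench where they are.

Things in the scene. Friction and masses are not known exactly. Their poses are not given: they have to be found in the camera images.
- tray: fixed wooden blade tray, 110 (x) x 270 (y) x 34 mm, runners to 46 mm high; origin under its centre, on the bench. The cover slides along the tray's +y, from the parking half (-y) to the half with four open knives (+y). The spring catch is outside the -x long wall, the robot's side, on a sole reaching to x = -107.5 mm
- cover (a joint): travel in m of the plywood cover (103 x 125 x 6 mm, top 41 mm above the bench) along the tray's +y: 0 parked, 0.115 fully home over the knives, against a stop. Slides with about 1 N. With the catch up, its first tooth stops the cover at about 0.008 and its second tooth at about 0.082; past 0.109 the second tooth springs up behind the lug and locks it
- lug_face (a point): centre of the rear (-y) face of the dark wooden lug on the cover's side, the face to push: 48 mm above the bench, at tray x = -88 mm, over the middle of the press strip; moves with the cover. The lug reaches from tray x = -53 to -109, is 14 mm thick along y, and spans 34 to 62 mm above the bench
- catch (a joint): how far the spring catch is pressed down, in m: 0 up, 0.012 fully down on its stop. Spring force about 2.2 N at the top, 4.6 N at the bottom. Its teeth clear the lug when pressed more than 8 mm; let up too early, a tooth blocks the lug again
- tooth1 (a point): centre of the top of the catch's first steel tooth, which stands in front (+y) of the parked lug, in its way: 8 mm along tray x (-66 to -58), 10 mm along y, top 42 mm above the bench when up; sinks with the press strip
- tooth2 (a point): the same point of the second tooth, of the same size, 77 mm farther along +y; it locks the cover when shut
- press_strip: flat steel strip to press, 38 mm along tray x, 195 mm along y, 8 mm thick; origin at the centre of its top, 30 mm above the bench when up, 18 when down. In the tray's frame x = -106 to -68, y = -120 to 75 mm. Pressed anywhere it lowers both teeth without tilting, and a fingertip can slide along it. Guide cheeks past its ends are 26 mm high
- weight0: bystander: grey oval paper weight, 65 x 105 x 18 mm, 0.65 kg, origin under its centre; lies on the robot's side of the tray
- weight1: bystander: the same kind of oval weight, beyond the tray
- weight2: bystander: the same kind of oval weight, to the right
- paper_block: bystander: wooden block with a paper top, 85 x 50 x 26 mm, off one end of the tray, origin under its centre
- offcut: bystander: plank offcut, 105 x 42 x 22 mm, off the other end of the tray, origin under its centre
- tool_cup: bystander: white cup, 72 mm wide, 85 mm high, to the left, origin under its centre
- brush: bystander: brush lying to the left

How it is judged:
By the outcome, as a careful person would: the job done as asked, in the order asked, and still so for the second after the job is handed in, with the robot touching nothing.
It also fails if it takes over 40 s, if anything falls off the work surface, if the arm or the gripper's body presses on something with over 40 N, if the wrist force passes 120 N, or if a joint passes its speed limit or range.

## Working session

There is one attempt and no reset: what is moved stays moved. The work goes in short steps, Python scripts to look and compute and a shell command to move; the robot and the scene stay as the last step left them, time stands still between calls to the robot, and variables do not carry over. Pictures are saved under pics/ and viewed, at most 10 in all, crops included, and the job is handed in when it is done.

```bash
mkdir -p pics; python3 - <<'E'
from rig import manip,get_image,camera_info
import cv2
s=manip.get_state();print(s)
for n in("top","side"):
    cv2.imwrite(f"pics/{n}0.png",get_image(n));c=camera_info(n);print(n,c)
E
```

```text
{'clock': 0.0, 'qpos': array([-1.40803596e+00,  2.76596330e-01,  1.50615456e+00,  2.42846680e-05,
        1.36067771e+00, -1.21013583e-01]), 'qd': array([-0.0004892 ,  0.00162642, -0.00074854,  0.00178199, -0.00109572,
       -0.00097516]), 'effort': array([-1.84939272e-03, -4.16782165e+01, -2.45812118e+01, -5.71231285e-04,
        1.11082866e-02,  2.52466144e-06]), 'position': array([ 0.160898  , -0.55147728,  0.2304304 ]), 'ee_rot': array([-9.18022002e-04,  9.89950862e-01,  1.41408801e-01, -7.28948235e-06]), 'contact_force': array([-0.09717217,  0.48940122, -0.23536255]), 'moment': array([ 0.01061478, -0.00032138,  0.04654837]), 'gripper_force': 0.0, 'width': 0.08546656489038727}
top {'mtx': array([[510.85606629,   0.        , 316.74006422],
       [  0.        , 510.85606629, 239.12700071],
       [  0.        ,   0.        ,   1.        ]]), 'rvec': array([ 2.16703995, -2.12086144,  0.15255912]), 'tvec': array([-0.01375187,  0.5730721 ,  1.42951065])}
side {'mtx': array([[585.47416021,   0.        , 312.40761158],
       [  0.        , 585.47416021, 249.27236646],
       [  0.        ,   0.        ,   1.        ]]), 'rvec': array([ 2.23272591, -0.21794288,  0.12789891]), 'tvec': array([-0.58963515,  0.11941876,  1.73945596])}
```

View pics/top0.png

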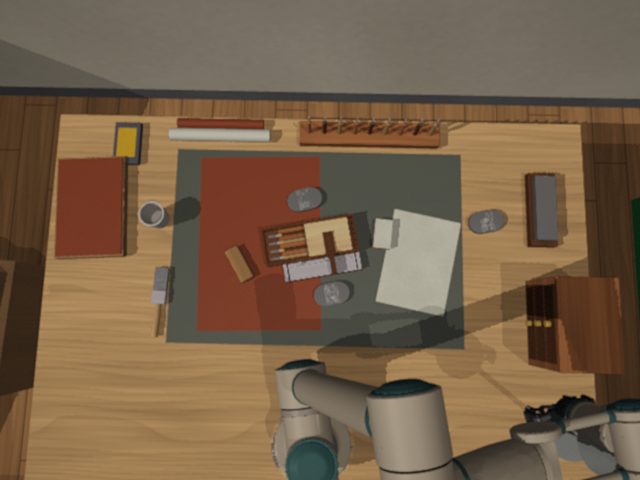

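View pics/side0.png

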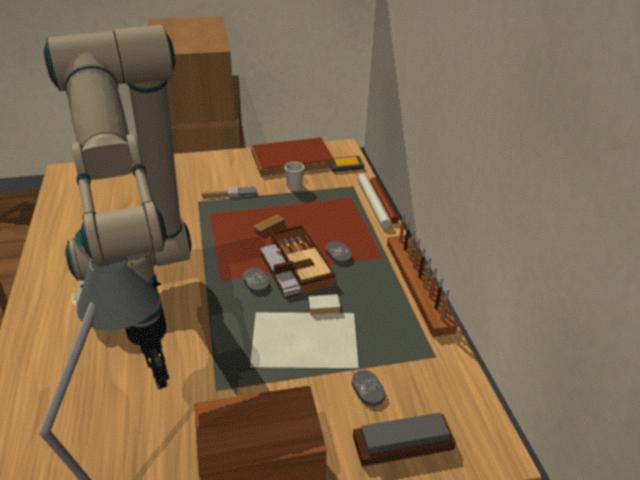

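The top view shows the tray around (310,242). The knives are on its left (+y), and the catch strip runs from (283,272) to (360,262) on the robot's side. The dark lug is at (331,262) and weight0 at (331,293). Next I'll zoom in.

```bash
python3 - <<'E'
import cv2
t=cv2.imread("pics/top0.png")[200:320,220:380];cv2.imwrite("pics/topc.png",cv2.resize(t,(800,600),interpolation=cv2.INTER_CUBIC))
t=cv2.imread("pics/side0.png")[215:305,230:350];cv2.imwrite("pics/sidec.png",cv2.resize(t,(800,600),interpolation=cv2.INTER_CUBIC))
E
```

```text
(no output)
```

View pics/topc.png

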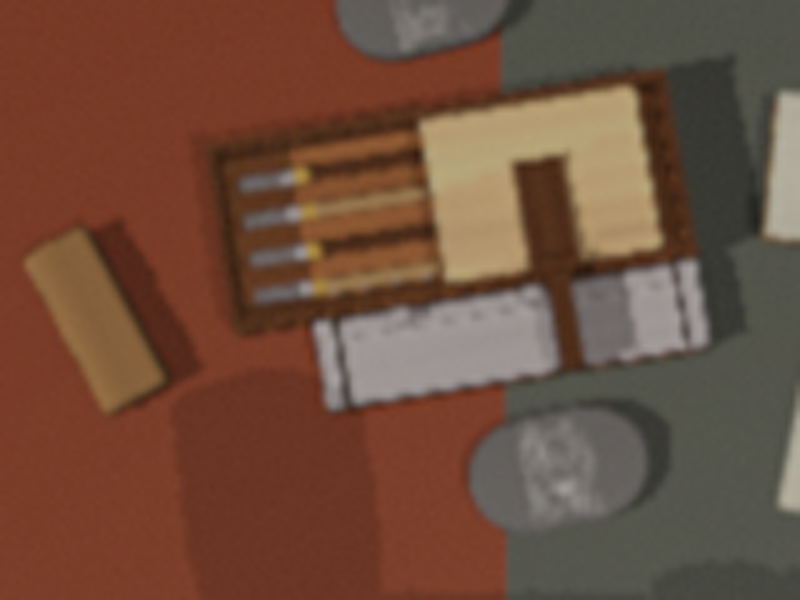

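The zoom (5x, offset 220,200) shows these features:
- **Tray rim corners:** (205,145), (665,72), (697,255), (240,332).
- **Cover corners:** (418,120), (637,85), (663,245), (445,283).
- **Strip ends:** about x=344 and x=686.
- **Lug:** x from about 555 to 580 at its outer end, around y=365.

```bash
cat > h.py <<'E'
import numpy as np,cv2
from rig import camera_info
def ray(px,z,name="top"):
    c=camera_info(name);R=cv2.Rodrigues(c["rvec"])[0];C=-R.T@c["tvec"].ravel()
    d=R.T@np.linalg.inv(c["mtx"])@[px[0],px[1],1.];return (C+d*(z-C[2])/d[2])
E
python3 - <<'E'
from h import *
P=lambda p,z:ray((p[0]/5+220,p[1]/5+200),z)[:2]
# world x up, y left : tray +y = left, +x = up
tr=[P(p,.046) for p in[(205,145),(665,72),(697,255),(240,332)]]
co=[P(p,.041) for p in[(418,120),(637,85),(663,245),(445,283)]]
for n,q in(("tray",tr),("cover",co)):
    q=np.array(q);print(n,q.round(4).tolist(),q.mean(0),[np.linalg.norm(q[i]-q[i-1]).round(4) for i in range(4)])
q=np.array(tr);v=q[0]-q[1]+q[3]-q[2];v/=np.linalg.norm(v);o=q.mean(0)
yaw=np.arctan2(-v[0],v[1]);print("yaw",yaw)
ex=np.array([v[1],-v[0]])
loc=lambda w:((np.array(w)-o)@ex*1000,(np.array(w)-o)@v*1000)
for p in co:print("cover",loc(p))
for p,z in[((338,320),.03),((350,402),.03),((680,262),.03),((692,345),.03),((557,368),.062),((580,365),.062),((525,458),.018)]:print(p,loc(P(p,z)),P(p,z))
E
```

```text
tray [[0.5987, 0.1598], [0.6471, -0.1047], [0.5409, -0.1242], [0.4911, 0.1357]] [0.56945008 0.01664612] [np.float64(0.1102), np.float64(0.2689), np.float64(0.108), np.float64(0.2647)]
cover [[0.6168, 0.0376], [0.6401, -0.0889], [0.5469, -0.105], [0.5223, 0.0197]] [ 0.58150697 -0.03416149] [np.float64(0.0962), np.float64(0.1286), np.float64(0.0946), np.float64(0.1271)]
yaw 0.1851978892318103
cover (np.float64(50.38194116923515), np.float64(11.861908266056426))
cover (np.float64(50.00304206737946), np.float64(-116.73404638512791))
cover (np.float64(-44.575691063050726), np.float64(-115.44491504197259))
cover (np.float64(-45.82948603765273), np.float64(11.681224555828171))
(338, 320) (np.float64(-55.702812589040825), np.float64(75.99324014250865)) [0.50070632 0.08108269]
(350, 402) (np.float64(-103.49077432501934), np.float64(76.49925232685469)) [0.45364236 0.07278033]
(680, 262) (np.float64(-54.6837875053837), np.float64(-124.40465901803258)) [ 0.5386094  -0.11570073]
(692, 345) (np.float64(-103.18918809109573), np.float64(-122.85831955815783)) [ 0.4906487  -0.12311266]
(557, 368) (np.float64(-105.93259163954426), np.float64(-42.725287077122836)) [ 0.47319643 -0.04485509]
(580, 365) (np.float64(-106.3753605061147), np.float64(-55.771505570212305)) [ 0.47516358 -0.05775975]
(525, 458) (np.float64(-150.92725917685192), np.float64(-17.566525386469152)) [ 0.42433842 -0.02841192]
```

```bash
cat >> h.py <<'E'
from rig import manip
from scipy.spatial.transform import Rotation as Ro
o=np.array([.5715,.0166]);yaw=.1852
ex=np.array([np.cos(yaw),np.sin(yaw)]);v=np.array([-ex[1],ex[0]])
def st():
    s=manip.get_state();p=s["position"];w,x,y,z=s["ee_rot"];R=Ro.from_quat([x,y,z,w]).as_matrix()
    print("t",round(s["clock"],2),"tray xyz mm",(np.r_[(p[:2]-o)@ex,(p[:2]-o)@v,p[2]]*1000).round(1),"tool x,y in tray deg",np.degrees(np.arctan2(R[1,0],R[0,0])-yaw).round(2),"F",(s["contact_force"]).round(1),"w",s["width"])
    return p,R
def to(tx,ty,tz):
    p,R=st();W=np.r_[o+ex*tx/1e3+v*ty/1e3,tz/1e3];print("tool shift mm",(R.T@(W-p)*1e3).round(1))
E
python3 -m crank '{"translation":[[0,0,0]],"roll":[0.099],"fingers":[0]}' 30; python3 -c "
from h import *
to(-88,-84,100)"
```

```text
clock: 0.2
position: [0.1609, -0.5517, 0.2307]
ee_rot: [-0.001, 0.996, 0.091, -0.0]
contact_force: [-0.4, 0.4, -1.3]
width: 0.0732
gripper_force: 0.0
t 0.2 tray xyz mm [-508.2 -483.   230.7] tool x,y in tray deg -0.17 F [-0.4  0.4 -1.3] w 0.07320040015810894
tool shift mm [ 419.  -400.   131.2]
```

```bash
python3 -m crank '{"translation":[[34,-33,0],[34,-33,0],[34,-33,0],[34,-33,0],[34,-33,0],[34,-33,0],[34,-33,0],[34,-33,0]],"roll":[0,0,0,0,0,0,0,0],"fingers":[0,0,0,0,0,0,0,0]}' >/dev/null; python3 -m crank '{"translation":[[34,-33,0],[34,-33,0],[34,-33,0],[34,-33,0],[0,0,40],[0,0,40],[0,0,25],[0,0,0]],"roll":[0,0,0,0,0,0,0,0],"fingers":[0,0,0,0,0,0,0,0]}' >/dev/null; python3 - <<'E'
from h import *
from rig import get_image
to(-88,-84,45)
cv2.imwrite("pics/w1.png",get_image("wrist"))
cv2.imwrite("pics/t1.png",cv2.resize(get_image("top")[200:320,220:380],(800,600),interpolation=cv2.INTER_CUBIC))
cv2.imwrite("pics/s1.png",cv2.resize(get_image("side")[215:305,230:350],(800,600),interpolation=cv2.INTER_CUBIC))
E
```

```text
t 1.8 tray xyz mm [-103.   -85.6  122.7] tool x,y in tray deg 0.01 F [-0.4 -0.7  1. ] w -7.502599600859797e-05
tool shift mm [15.6 -1.3 77.5]
```

View pics/w1.png

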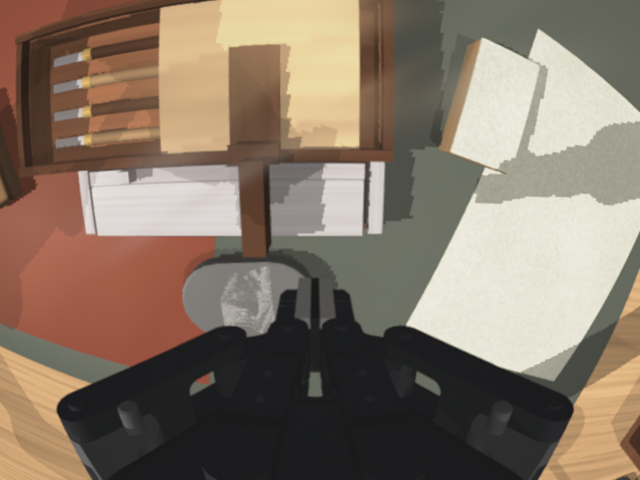

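View pics/s1.png

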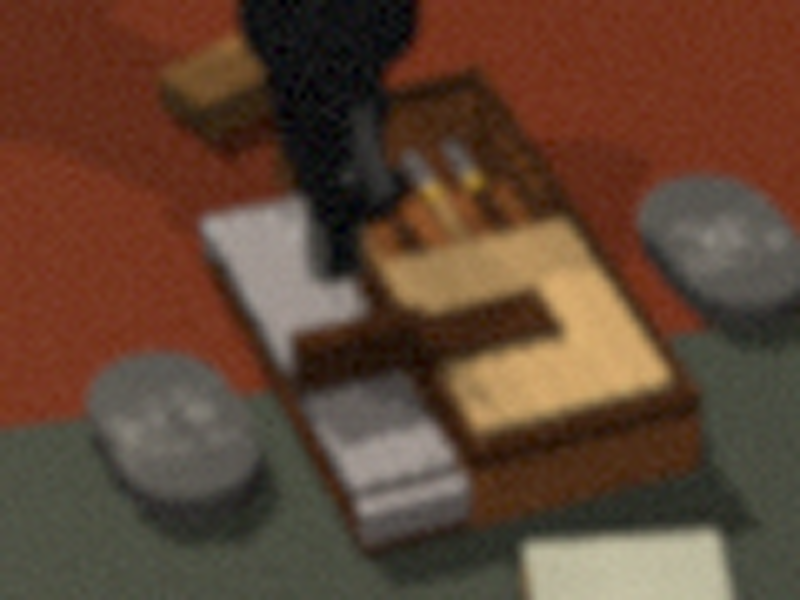

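The wrist view shows the shut fingers with link elbows spreading far out along tool y. I'll turn 90° so the flat sides of the fingers push the lug and the elbows stay over the clear tray x direction. The side view shows the lug at (350,350) and nothing displaced.

```bash
python3 - <<'E'
from h import *
print(manip.get_state()["qpos"].round(2)); c=camera_info("wrist");R=cv2.Rodrigues(c["rvec"])[0];C=-R.T@c["tvec"].ravel();p,Rt=st()
print("cam in tool",(Rt.T@(C-p)*1e3).round(1))
K=c["mtx"]
def wr(u,w,z):
    x=np.array([u-K[0,2],w-K[1,2]]);r=np.hypot(*x);th=r/K[0,0];d=R.T@np.r_[x/r*np.sin(th),np.cos(th)]
    W=C+d*(z-C[2])/d[2];return np.r_[(W[:2]-o)@ex,(W[:2]-o)@v]*1e3
for n,u,w,z in[("lug rear outer top",270,256,.062),("lug front outer top",243,254,.062),("lug rear near tray top",271,165,.062),("strip right end gap",366,234,.03),("strip left gap",93,234,.03),("tray corner -x-y",394,160,.046),("tray corner -x+y",22,172,.046)]:print(n,wr(u,w,z).round(1))
# elbow size: ray through image elbow at several heights behind tip
for b in(40,60,80):
    print(b,[((wr(u,400,p[2]+b/1e3)-[(p[:2]-o)@ex*1e3,(p[:2]-o)@v*1e3])).round(0) for u in(60,570)])
E
```

```text
[-0.32  0.24  1.83 -0.    1.07  1.07]
t 1.95 tray xyz mm [-99.2 -88.1 127.4] tool x,y in tray deg -0.03 F [ 0.4  0.2 -0.4] w -0.00025701718869348527
cam in tool [ 7.020e+01  1.000e-01 -1.426e+02]
lug rear outer top [-103.1  -61.7]
lug front outer top [-101.9  -45.4]
lug rear near tray top [-49.1 -63.9]
strip right end gap [ -98.9 -123.2]
strip left gap [-98.6  81. ]
tray corner -x-y [ -47.3 -136.9]
tray corner -x+y [-44.8 134.5]
40 [array([-38., 115.]), array([ -39., -116.])]
60 [array([-17.,  92.]), array([-17., -93.])]
80 [array([ 4., 70.]), array([  4., -71.])]
```

```bash
python3 -m crank '{"translation":[[5,-1,0],[0,0,0],[0,0,0],[0,0,0],[0,0,0],[0,0,0],[0,0,0],[0,0,0]],"roll":[-0.143,-0.143,-0.143,-0.143,-0.143,-0.143,-0.143,-0.143],"fingers":[0,0,0,0,0,0,0,0]}' >/dev/null; python3 -m crank '{"translation":[[0,0,0],[0,0,0],[0,0,0],[0,0,0],[0,0,0]],"roll":[-0.143,-0.143,-0.141,0,0],"fingers":[0,0,0,0,0]}' >/dev/null; python3 - <<'E'
from h import *
from rig import get_image
to(-86,-80,60)
c=camera_info("wrist");import pickle
cv2.imwrite("pics/w2.png",get_image("wrist"));pickle.dump(c,open("c2.pkl","wb"))
E
```

```text
t 3.25 tray xyz mm [-94.2 -87.1 127.8] tool x,y in tray deg 89.8 F [ 0.1 -0.5 -0.1] w -9.748724677838035e-05
tool shift mm [ 7.2  8.  67.8]
```

View pics/w2.png

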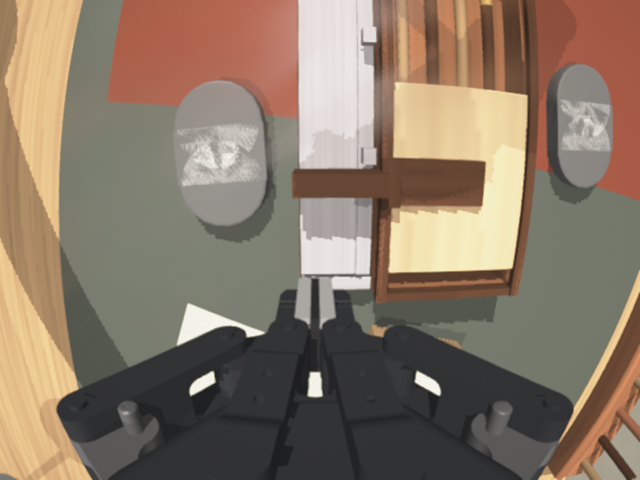

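The wrist view shows the lug's rear top edge at row ~198, running from column 293 to 385. The strip spans columns 300–359, its near end is at row 273, and the teeth are at (369,155) and (369,35).

```bash
python3 - <<'E'
from h import *
import pickle
c=pickle.load(open("c2.pkl","rb"));K=c["mtx"];R=cv2.Rodrigues(c["rvec"])[0];C=-R.T@c["tvec"].ravel()
def wr(u,w,z):
    x=np.array([u-K[0,2],w-K[1,2]]);r=np.hypot(*x);th=r/K[0,0];d=R.T@np.r_[x/r*np.sin(th),np.cos(th)]
    W=C+d*(z-C[2])/d[2];return np.r_[(W[:2]-o)@ex,(W[:2]-o)@v]*1e3
for n,u,w,z in[("lug rear outer top -109",293,197,.062),("lug front outer top",292,170,.062),("strip -x edge -106",300,250,.03),("strip -x end -106,-120",301,273,.03),("strip +x edge -68",359,250,.03),("tooth1 centre -62",369,151,.042),("tooth2",369,32,.042),("runner corner -55,-135",377,300,.046)]:print(n,wr(u,w,z).round(1))
E
```

```text
lug rear outer top -109 [-105.8  -56.6]
lug front outer top [-106.1  -41.1]
strip -x edge -106 [-103.6  -99.4]
strip -x end -106,-120 [-103.2 -116.4]
strip +x edge -68 [-63.1 -99.7]
tooth1 centre -62 [-59.9 -31.5]
tooth2 [-59.8  43.5]
runner corner -55,-135 [ -51.5 -130.3]
```

```bash
python3 -m crank '{"translation":[[9,9,0],[0,0,40],[0,0,40],[0,0,10],[0,0,0]],"roll":[0,0,0,0,0],"fingers":[0,0,0,0,0]}' >/dev/null; python3 -c "
from h import *
to(-85,-78,30)"
```

```text
t 3.8 tray xyz mm [-86.7 -76.6  35. ] tool x,y in tray deg 89.97 F [ 0.5 -0.2 -0.1] w -6.204313591519195e-05
tool shift mm [-1.4  1.7  5. ]
```

```bash
python3 -m crank '{"translation":[[0,1.5,5],[0,0,5],[0,0,5],[0,0,0]],"roll":[0,0,0,0],"fingers":[0,0,0,0]}' >/dev/null; python3 -c "
from h import *
to(-85,-78,18.5)"
```

```text
t 4.2 tray xyz mm [-82.8 -78.2  22.1] tool x,y in tray deg 89.97 F [2.5 0.9 3.4] w 0.00010422057801892437
tool shift mm [ 0.2 -2.2  3.6]
```

```bash
python3 -m crank '{"translation":[[0,-2,3],[0,0,1],[0,0,0]],"roll":[0,0,0],"fingers":[0,0,0]}' >/dev/null; python3 -c "
from h import *
to(-85,-78,18)"
```

```text
t 4.5 tray xyz mm [-85.6 -78.1  17.9] tool x,y in tray deg 89.98 F [ 2.5 -1.   5.2] w 0.00020074563966567387
tool shift mm [ 0.1  0.6 -0.1]
```

```bash
python3 -m crank '{"translation":[[5,0,0],[6,0,0],[7,0,0],[8,0,0],[8,0,0],[8,0,0],[8,0,0],[6,0,0]],"roll":[0,0,0,0,0,0,0,0],"fingers":[0,0,0,0,0,0,0,0]}' >/dev/null; python3 -c "
from h import *
p,R=st();print(R.T@manip.get_state()['contact_force'])"
```

```text
t 5.3 tray xyz mm [-86.1 -23.2  18. ] tool x,y in tray deg 90.1 F [ 1.2 -6.7  6.8] w 0.00034110167575088517
[-6.83668201 -0.10685385 -6.76182412]
```

```bash
python3 -m crank '{"translation":[[7,0,0],[8,0,0],[8,0,0],[8,0,0],[8,0,0],[8,0,0],[8,0,0],[5,0,0]],"roll":[0,0,0,0,0,0,0,0],"fingers":[0,0,0,0,0,0,0,0]}' >/dev/null; python3 -c "
from h import *
p,R=st();print(R.T@manip.get_state()['contact_force'])"
```

```text
t 6.1 tray xyz mm [-86.3  37.2  17.9] tool x,y in tray deg 90.1 F [ 1.3 -5.5  7.5] w 0.0003247753320721879
[-5.68507584  0.29866236 -7.45480595]
```

Now about 10 mm remain to the stop, so I'll go gently.

```bash
python3 -m crank '{"translation":[[3,0,0],[3,0,0],[2,0,0],[2,0,0],[0,0,0]],"roll":[0,0,0,0,0],"fingers":[0,0,0,0,0]}' >/dev/null; python3 -c "
from h import *
from rig import get_image
p,R=st();print(R.T@manip.get_state()['contact_force'])
cv2.imwrite('pics/w3.png',get_image('wrist'))"
```

```text
t 6.6 tray xyz mm [-86.3  40.6  18.1] tool x,y in tray deg 90.47 F [  2.  -31.1   5.6] w -0.0001354617697067329
[-30.99331442  -4.04815707  -5.16243968]
```

View pics/w3.png

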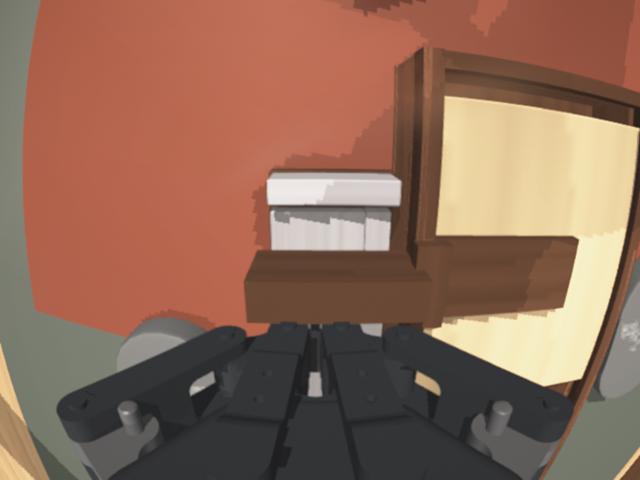

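```bash
python3 - <<'E'
from h import *
c=camera_info("wrist");K=c["mtx"];R=cv2.Rodrigues(c["rvec"])[0];C=-R.T@c["tvec"].ravel()
def wr(u,w,z):
    x=np.array([u-K[0,2],w-K[1,2]]);r=np.hypot(*x);th=r/K[0,0];d=R.T@np.r_[x/r*np.sin(th),np.cos(th)]
    W=C+d*(z-C[2])/d[2];return np.r_[(W[:2]-o)@ex,(W[:2]-o)@v]*1e3
st()
for n,u,w,z in[("lug rear top",270,322,.062),("lug front top",270,279,.062),("cover front edge",445,97,.041),("strip end 75",300,208,.018)]:print(n,wr(u,w,z).round(1))
E
```

```text
t 6.65 tray xyz mm [-86.2  40.6  18.1] tool x,y in tray deg 90.44 F [  2.3 -31.    5.4] w -0.00023370798450079335
lug rear top [-99.6  54. ]
lug front top [-99.   68.4]
cover front edge [-43.9 122.6]
strip end 75 [-91.9  79.1]
```

The cover hit a hard stop (31 N, no further motion) with the strip at 18 mm. From the tooth spacing, travel is about 113–115 mm. I'll back off slightly with the strip still down, then lift.

```bash
python3 -m crank '{"translation":[[-4,0,0],[-4,0,0],[-3,0,0],[0,0,0]],"roll":[0,0,0,0],"fingers":[0,0,0,0]}' >/dev/null; python3 -c "
from h import *
st()"
```

```text
t 7.05 tray xyz mm [-86.8  38.   17.9] tool x,y in tray deg 89.89 F [0.2 3.  9.3] w 6.41957153023114e-05
```

```bash
python3 -m crank '{"translation":[[0,0,-4],[0,0,-5],[0,0,-6],[0,0,-15],[0,0,-40],[0,0,-40],[0,0,-20],[0,0,0]],"roll":[0,0,0,0,0,0,0,0],"fingers":[0,0,0,0,0,0,0,0]}' >/dev/null; python3 -m crank '{"translation":[[-30,0,0],[-40,0,0],[-40,0,0],[-40,0,0],[0,0,0],[0,0,0]],"roll":[0,0,0,0,0,0],"fingers":[0,0,0,0,0,0]}' >/dev/null; python3 - <<'E'
from h import *
from rig import get_image
c=camera_info("wrist");st();i=get_image("wrist");cv2.imwrite("pics/w4.png",cv2.resize(i[0:330,180:620],(800,600),interpolation=cv2.INTER_CUBIC))
import pickle;pickle.dump(c,open("c4.pkl","wb"))
E
```

```text
t 8.45 tray xyz mm [ -88.2 -112.6  145.6] tool x,y in tray deg 89.86 F [0.2 0.5 0. ] w 8.498023343814248e-05
```

View pics/w4.png

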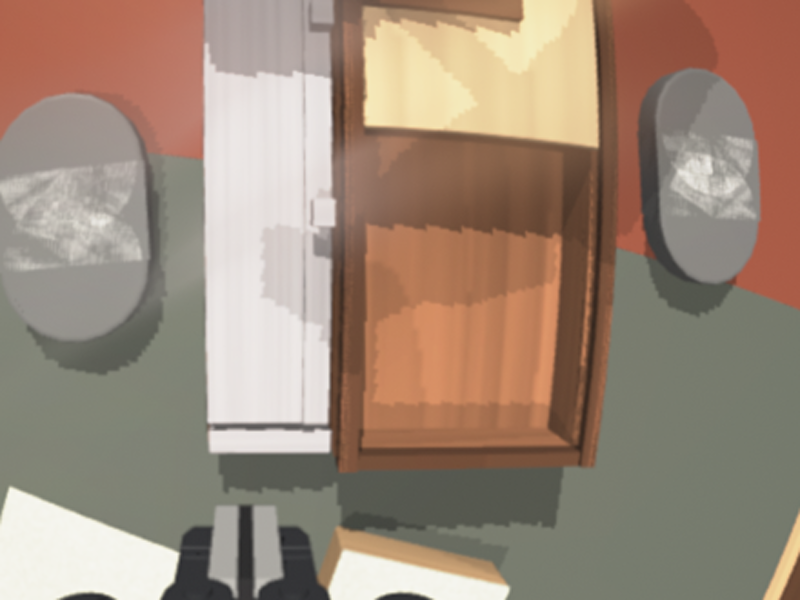

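Both teeth are visible at crop (323,211) and (320,10), and the lug is out of frame beyond tooth 2. One closer look will confirm the lock.

```bash
python3 -m crank '{"translation":[[30,-10,0],[40,-10,0],[0,0,0],[0,0,0]],"roll":[0,0,0,0],"fingers":[0,0,0,0]}' >/dev/null; python3 - <<'E'
from h import *
from rig import get_image
st();c=camera_info("wrist");i=get_image("wrist");cv2.imwrite("pics/w5.png",cv2.resize(i[0:240,260:580],(800,600),interpolation=cv2.INTER_CUBIC))
import pickle;pickle.dump(c,open("c4.pkl","wb"))
E
```

```text
t 8.9 tray xyz mm [-107.3  -40.6  147.1] tool x,y in tray deg 90.19 F [ 0.5 -1.  -0.1] w 0.00022548319549141498
```

View pics/w5.png

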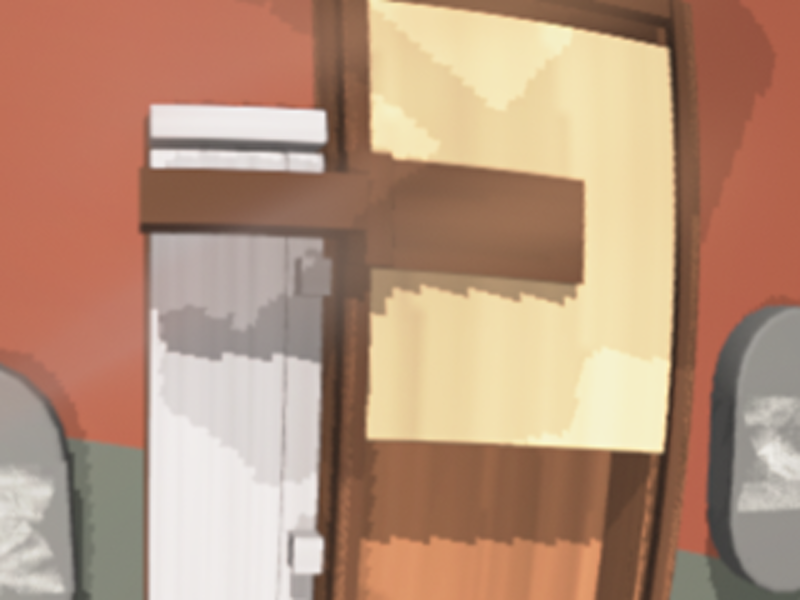

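```bash
python3 - <<'E'
from h import *
import pickle
c=pickle.load(open("c4.pkl","rb"));K=c["mtx"];R=cv2.Rodrigues(c["rvec"])[0];C=-R.T@c["tvec"].ravel()
def wr(u,w,z):
    u=260+u/2.5;w=w/2.5
    x=np.array([u-K[0,2],w-K[1,2]]);r=np.hypot(*x);th=r/K[0,0];d=R.T@np.r_[x/r*np.sin(th),np.cos(th)]
    W=C+d*(z-C[2])/d[2];return np.r_[(W[:2]-o)@ex,(W[:2]-o)@v]*1e3
for n,u,w,z in[("lug rear top",250,226,.062),("lug rear bottom",250,233,.034),("tooth2 front",317,256,.042),("tooth2 back",317,294,.042),("tooth1 back",306,572,.042),("tooth1 front",306,533,.042),("strip end",230,150,.03)]:print(n,wr(u,w,z).round(1))
E
```

```text
lug rear top [-79.8  52.7]
lug rear bottom [-76.4  53.6]
tooth2 front [-59.3  47.3]
tooth2 back [-59.2  37.1]
tooth1 back [-59.6 -39.6]
tooth1 front [-60.1 -28.4]
strip end [-81.5  77.6]
```

The gap from tooth 2 to the lug is about 6 mm, which matches a travel of 0.115. The teeth measure at full height.

```bash
python3 -c "
from rig import manip
print(manip.sign_off())"
```

```text
the job is handed in; nothing more can be done
None
```

The cover is fully home over the knives, the catch has come all the way up and locked it, and I handed the job in at about 9 s with the robot touching nothing; the judge's verdict was not shown.

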